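# Load the dish carrier under the microscope stage's overhang

## Robot

A 7-joint arm with a two-finger parallel gripper is mounted at the origin on the work surface. World frame = base frame: x ahead of the robot, y to its left, z up, the work surface at z = 0. Lengths are in m, angles in rad, forces in N, time in s.
With the tool pointing down it reaches from about 0.4 to 0.875 m from the base axis. Payload 4.4 kg.
Tool frame: the origin (TCP) lies midway between the tips of the shut fingers; the grasp point (between the pads) lies 19 mm behind it (grasp_offset is the distance from the TCP to the grasp point, in m); z points along the fingers, y is the line along which they close (so a half turn about z gives the same grasp; the last joint's range is limited). The gripper opens to 85 mm and grips with 20 to 120 N. Pads are 22 mm wide; open, the fingers measure 114 mm over their backs; the gripper's body (76 mm by 85 mm) begins 54 mm behind the grasp point. The pads swing forward as they close: fully open they stand 13 mm farther back than shut.
Start: joints at [-1.243, 0.628, 0.038, 1.517, -0.027, 0.996, -0.02], TCP at [0.249, 0.6, 0.231] pointing down, gripper open.
Joint ranges: [-3.06, 3.06], [-0.37, 2.12], [-1.25, 1.32], [0.18, 2.47], [-1.1, 4.24], [0.23, 1.98], [-2.94, 2.94]. Speed limits (rad/s): [2.57, 2.57, 3.14, 3.14, 3.14, 3.14, 3.14].

## Interface

Orientations are given as [roll, pitch, yaw] about the fixed x, y, z axes, in that order (R = Rz(yaw) Ry(pitch) Rx(roll)).
In Python, from plant import * gives the robot as it stands. The module is installed in compiled form; this text tells all that it offers. Calls block until the motion is done:
- move_to(position, orientation): joint-space move of the TCP to a pose.
- servo_line(position, attitude=None, speed=0.15, max_force=None): straight line of the TCP; attitude=None keeps the orientation; speed is the mean speed in m/s. With max_force (N) it stops when the force on the tool has changed by that much, and returns True; else False.
- move_j(angles): joint-space move.
- command_gripper(opening, strength=None): finger opening in m; strength is the grip in N (None keeps the last); returns when the fingers have stopped.
- hold(seconds).
- solve_ik(position, orientation): joint angles nearest the present ones, or None.
- snapshot(name): name is "scene" or "top" or "wrist"; returns a dict with "image" (384x512x3 uint8, red, green, blue), "mtx" (3x3 intrinsics, pixels), "xyz" and "rotation" of the camera in the world. Camera axes: x right, y up, looking along -z (the intrinsics and any distortion apply to the point x, -y, -z); pixel columns grow to the right and rows downward; lengths in m; the calibration is good to about 2 mm. A picture is of the moment at which its call begins. There is no depth.
A pose or a line that the arm cannot do raises Unreachable and nothing moves.
- sign_off(): hands the job in; it is judged then, once.
Readings, each from a call of its own:
- get_t(): time.
- get_q(): joint angles.
- get_qd(): joint speeds.
- get_joint_torque(): joint torques, N m.
- get_ee_pos(): TCP position.
- get_orientation(): TCP orientation.
- get_wrist_force(): force on the tool from outside, world axes, zero at the start.
- get_ft_torque(): the same for the moment, N m.
- get_width(): finger opening in m.
- get_gripper_force(): force on a finger pad.
Only numpy, scipy, OpenCV 4.12 (cv2) and the standard library are available. Lean on these libraries where they do the work, as an engineer would, in place of code of your own. Each camera call takes 0.05 s, during which the arm holds its last target. There are 200 camera calls.

## Task

Load the dish carrier, the plate with the round opening, into the microscope stage: with its notched edge first, slide it over the sill and under the overhang, feel for the hidden sprung locating pin with the notch, push the pin back and let the carrier down behind the sill, so that it lies flat on the stage floor, held against the sill by the spring. Work gently, let go of it, and leave the other carrier and everything else on the bench where it is.

Things in the scene. Friction and masses are not known exactly. Their poses are not given: they have to be found in the camera images.
- dish_carrier: The dish carrier: a loose bright aluminium plate 120 (x) x 84 (y) x 8 mm thick, 0.2 to 0.4 kg, with a round through opening of 37 mm diameter at x=+26. Origin: centre of its underside; z up. Its +x end is the toe, whose edge has a central notch 16 mm wide (y -8 to +8) and 10 mm deep (x 50 to 60), through the whole thickness.
- dish_carrier_grip (a point): Grip point of the dish carrier (carrier x=-22, y=0, z=28 mm), inside a solid aluminium grip block 20 (x) x 30 (y) x 30 mm tall that stands on the plate. The block's top is 38 mm above the carrier's underside. Gripped from above across x or y; axes as the carrier's.
- dish_carrier_toe (a point): Middle of the dish carrier's toe edge, at its underside (carrier x=+60, y=0, z=0), in the mouth of the notch.
- dish_carrier_heel (a point): Middle of the dish carrier's opposite (heel) edge, at its underside (carrier x=-60, y=0, z=0).
- stage: The microscope stage, an aluminium fixture fixed to the bench in a different place and yaw each time. Origin: centre of its underside at bench level; +x is the direction in which the carrier slides in, z up. All its offsets are given in this frame, in mm. Floor: z=20, x -68 to 62, y -70 to 70. The stage ends at x=-80.
- stage_sill (a point): Middle of the sill's inner upper edge (stage x=-68, y=0, z=24). The sill is a straight dark steel bar across y (-65 to 65), from x=-76 to -68, its top 4 mm over the floor.
- stage_mouth (a point): Middle of the overhang's lower front edge (stage x=34, y=0, z=35). The overhang runs from x=34 to 74, 140 mm wide, underside z=35, top z=41, closed by cheeks at y=-60 and +60 (inner faces) and a back wall at x=62. An 8 mm plate riding on the sill passes below it with 3 mm to spare.
- stage_pocket (a point): Stage x=39, y=0, z=24: the middle of the row where the nose of the hidden locating pin can stand. The pin is upright, round, 9 mm in diameter, z 21.5 to 34; its y differs each time, from -12 to +12, and is not measured. It holds its y firmly. Its only outward sign is the steel thumbscrew (18 mm diameter, at x=57.5, top z=53) on the overhang, at the pin's y.
- stage_seat (a point): Where the carrier's origin belongs (stage x=-8, y=0, z=20; its y may follow the pin). The pin is sprung along x: nose at x=39 at rest, yields 8 mm towards +x (4 N at first touch, 9 N at the end, damped), then stops hard. Pin in notch: the carrier can go to x=-3, past the seat, and drop behind the sill. Pin beside the notch: it touches at carrier x=-21 and stops hard at x=-13.
- slide_carrier: The slide carrier, not to be used: a plate of the same outline, notch and grip block as the dish carrier but with a rectangular opening (27 x 63 mm). Origin: centre of its underside.
- medium_bottle: Bystander: small amber bottle, 44 mm diameter, 95 mm tall. Origin: centre of its underside.
- canister: Bystander: black objective canister, 42 mm diameter, 60 mm tall. Origin: centre of its underside.
- lens_cap: Bystander: flat black lens cap, 52 mm diameter, 12 mm high, lying between the carriers and the stage. Origin: centre of its underside.
- petri_dish: Bystander: clear covered dish, 58 mm diameter, 15 mm high. Origin: centre of its underside.
- tweezers: Bystander: steel tweezers lying flat, 120 mm long. Origin: their middle, on the bench.
- pot: Bystander: open white pot, 54 mm diameter, 35 mm tall. Origin: centre of its underside.
There are look-alikes about, which are no part of the job. Leave any blue or red look-alike of the dish_carrier alone.

How it is judged:
On the way:
1. The dish carrier's toe goes in under the overhang (x of dish_carrier_toe in the frame of stage above 0.036 m and y of dish_carrier_toe in the frame of stage between -0.03 and 0.03 m and z of dish_carrier_toe in the frame of stage between 0.018 and 0.03 m), for 0.1 s.
At the end, for the whole second after the job is handed in: The dish carrier lies on the stage floor (both ends within about 2 mm of floor height, tilt under 0.03 rad), toe under the overhang, its heel behind the sill and against it within 2.5 mm, within 0.06 rad of square to it and within 19 mm of the stage's middle line, released and at rest (x of dish_carrier_toe in the frame of stage between 0.0495 and 0.0545 m and x of dish_carrier_heel in the frame of stage between -0.0705 and -0.0655 m and z of dish_carrier_toe in the frame of stage between 0.018 and 0.0218 m and z of dish_carrier_heel in the frame of stage between 0.018 and 0.0218 m and y of dish_carrier_toe in the frame of stage between -0.019 and 0.019 m and angle between the x axis of dish_carrier and the x axis of stage, either way round below 0.06 rad and angle between dish_carrier's own z axis and vertical below 0.03 rad and linear speed of dish_carrier below 0.01 m/s); the robot touches nothing.
It fails at once if The dish carrier is forced against the stage or its pin with more than 80 N (contact force between dish_carrier and stage above 80 N).
It fails at once if The other carrier or a bystander is moved by more than 20 mm (distance of any of slide_carrier, medium_bottle, canister, lens_cap, petri_dish, tweezers, pot from where it was at the start of the episode above 0.02 m).
It also fails if it takes over 64 s, if anything falls off the work surface, if the arm or the gripper's body presses on something with over 40 N, if the wrist force passes 120 N, or if a joint passes its speed limit or range.

## Working session

There is one attempt and no reset: what is moved stays moved. The work goes in short steps, each a Python script; the robot and the scene stay as the last script left them, time stands still between calls to the robot, and variables do not carry over. Pictures are saved under pics/ and viewed, at most 10 in all, crops included, and the job is handed in when it is done.

```bash
mkdir -p pics; cat > h.py <<'E'
from plant import *
import numpy as np, cv2
def snap(n,f):
    s=snapshot(n); cv2.imwrite(f'pics/{f}.png',s['image'][:,:,::-1]); np.savez(f'pics/{f}.npz',mtx=s['mtx'],xyz=s['xyz'],rot=s['rotation']); return s
def px2w(f,u,v,z):
    d=np.load(f'pics/{f}.npz'); K=d['mtx']; r=np.linalg.inv(K)@[u,v,1]; r=d['rot']@(r*[1,-1,-1]); c=d['xyz']
    return c+r*(z-c[2])/r[2]
def w2px(f,p):
    d=np.load(f'pics/{f}.npz'); q=d['rot'].T@(np.array(p)-d['xyz'])*[1,-1,-1]; q=d['mtx']@q; return q[:2]/q[2]
E
python3 - <<'E'
from h import *
s=snap('top','top1');print({k:v for k,v in s.items() if k!='image'})
s=snap('scene','sc1');print({k:v for k,v in s.items() if k!='image'})
print(get_t())
a=cv2.imread('pics/top1.png');cv2.imwrite('pics/top1b.png',cv2.resize(a,(800,600),interpolation=cv2.INTER_CUBIC))
E
```

```text
{'mtx': array([[367.16689009,   0.        , 255.42429008],
       [  0.        , 367.16689009, 189.74310967],
       [  0.        ,   0.        ,   1.        ]]), 'xyz': array([0.43783773, 0.00952403, 1.17033305]), 'rotation': array([ 0.07303446, -0.01299221, -1.56964544])}
{'mtx': array([[479.94070905,   0.        , 259.55914021],
       [  0.        , 479.94070905, 185.63718037],
       [  0.        ,   0.        ,   1.        ]]), 'xyz': array([ 1.0727623 , -0.79066642,  0.81431172]), 'rotation': array([ 0.9009868 , -0.02229566,  0.61277287])}
0.1
```

View pics/top1b.png

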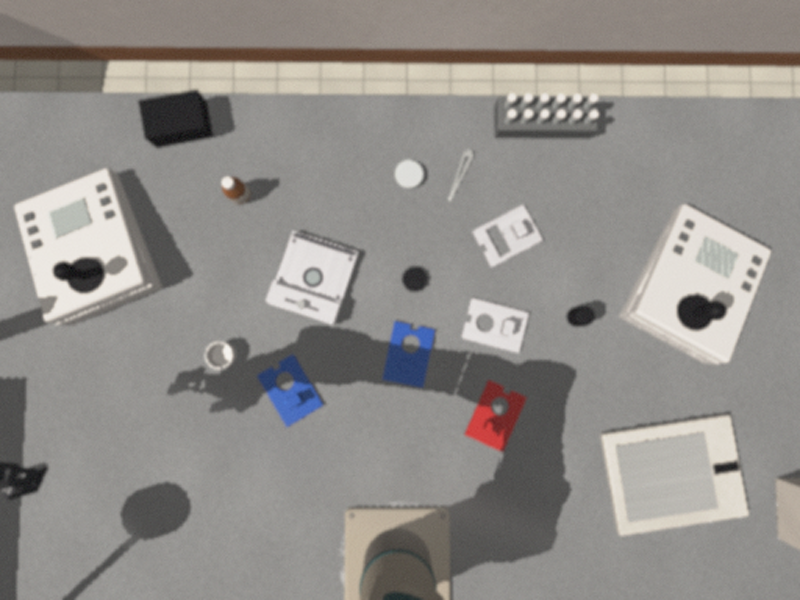

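View pics/sc1.png

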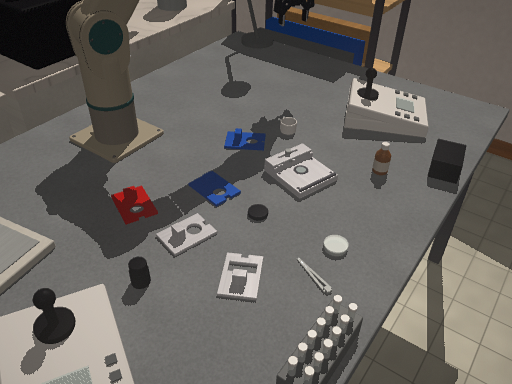

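Top view (800x600): candidates are the bright plate with the round hole at (497,325), the bright plate with the rectangular window at (508,235), blue plates at (410,355) and (290,390), and a red plate at (497,415). The plate at (497,325) fits: bright, round opening. The stage is at (312,278). I'll confirm with a crop.

```bash
sed -i 's/^def px2w/from scipy.spatial.transform import Rotation as Ro\ndef px2w/; s/d\[.rot.\]@(r/Ro.from_euler("xyz",d["rot"]).as_matrix()@(r/; s/d\[.rot.\]\.T@/Ro.from_euler("xyz",d["rot"]).as_matrix().T@/' h.py
python3 - <<'E'
from h import *
a=cv2.imread('pics/top1.png');b=cv2.imread('pics/sc1.png')
r=lambda i,x,y,w,h,k:cv2.resize(i[y:y+h,x:x+w],(w*k,h*k),interpolation=cv2.INTER_CUBIC)
A=r(a,160,140,80,75,5);B=r(a,285,180,80,75,5) # 400x375
C=r(b,255,140,100,56,4);D=r(b,140,205,100,56,4)
cv2.imwrite('pics/crop1.png',np.vstack([np.hstack([A,B]),np.hstack([C,D])])[:600])
for u,v in [(312,278),(497,325),(513,325)]: print(px2w('top1',u*.64,v*.64,.01))
print(w2px('sc1',px2w('top1',497*.64,325*.64,.01)))
E
```

```text
[0.55996724 0.17132104 0.01      ]
[ 0.46524639 -0.20380959  0.01      ]
[ 0.46529364 -0.2363002   0.01      ]
[185.36862339 232.74603359]
```

View pics/crop1.png

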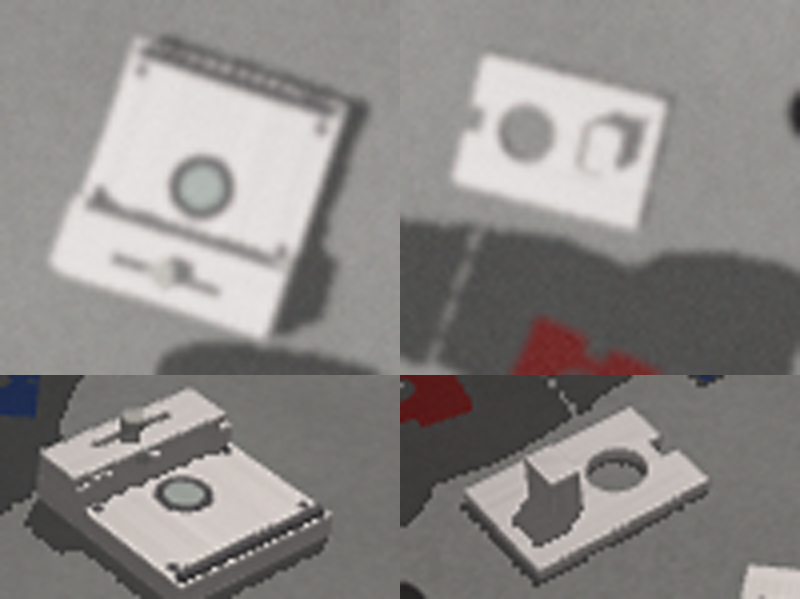

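The crop confirms it: round opening, notch pointing left (world +y), grip block at the right. The stage sill is on the far side (top) and the overhang with thumbscrew is on the robot's side, so stage +x is at a yaw of about 162° and the carrier is at about 76°. Next are close wrist views.

```bash
python3 - <<'E'
from h import *
q0=get_q();print(get_orientation())
for d in (162,-18): print(d,solve_ik([.56,.17,.26],[np.pi,0,np.radians(d)]))
for d in (76,-104): print(d,solve_ik([.47,-.23,.05],[np.pi,0,np.radians(d)]))
d=min((162,-18),key=lambda d:(lambda s:9 if s is None else abs(s[6]))(solve_ik([.56,.17,.26],[np.pi,0,np.radians(d)])))
move_to([.56,.17,.28],[np.pi,0,np.radians(d)]);s=snap('wrist','w1');print(d,s['xyz'],s['rotation'],get_t())
d=min((76,-104),key=lambda d:(lambda s:9 if s is None else abs(s[6]))(solve_ik([.47,-.23,.05],[np.pi,0,np.radians(d)])))
move_to([.465,-.21,.26],[np.pi,0,np.radians(d)]);s=snap('wrist','w2');print(d,s['xyz'],s['rotation'],get_t(),get_q())
for n in 'w1','w2':
  cv2.imwrite(f'pics/{n}b.png',cv2.resize(cv2.imread(f'pics/{n}.png'),(800,600),interpolation=cv2.INTER_CUBIC))
E
```

```text
[-3.13988111e+00 -2.90571142e-05  2.74775871e+00]
162 [-0.40326108  0.50448922  0.09327662  1.67110913 -0.05466049  0.96853356
  0.96607424]
-18 [-0.85468706  0.64030634  0.86363405  1.6840784  -0.54280066  1.07434831
 -1.7062528 ]
76 [ 0.30429796  0.7395318   0.1474487   2.01239603 -0.25297651  0.40671551
  0.40235406]
-104 [ 0.89625703  0.86686383 -0.78626028  1.99546112  0.97237928  0.71148598
  2.38043522]
162 [0.49604411 0.19271407 0.42268814] [-2.70211821e-01 -1.11736498e-03  1.25827712e+00] 2.075
76 [ 0.48325845 -0.14225581  0.40274401] [-0.27011132  0.00054405 -0.24152526] 3.5833 [-0.01563993  0.43956692  0.54945608  1.87537785 -0.28745051  0.90541017
  0.43014721]
```

View pics/w1b.png

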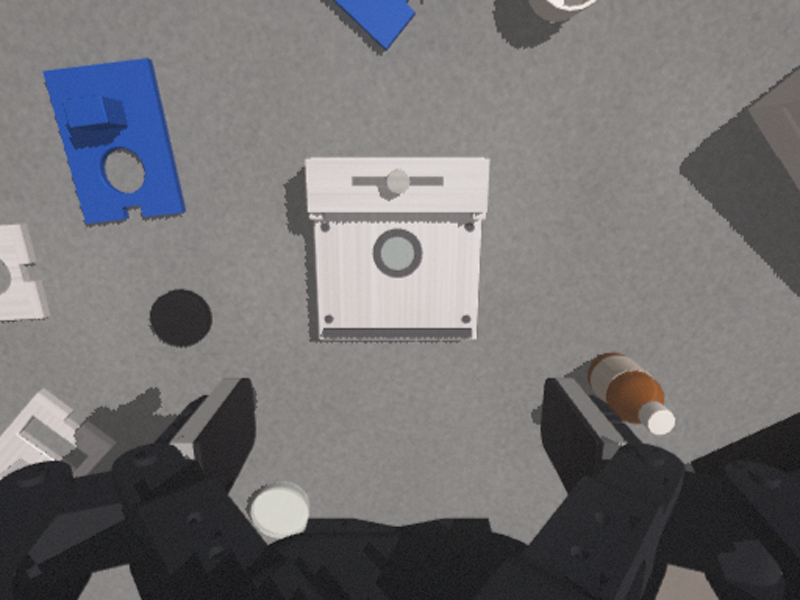

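View pics/w2b.png

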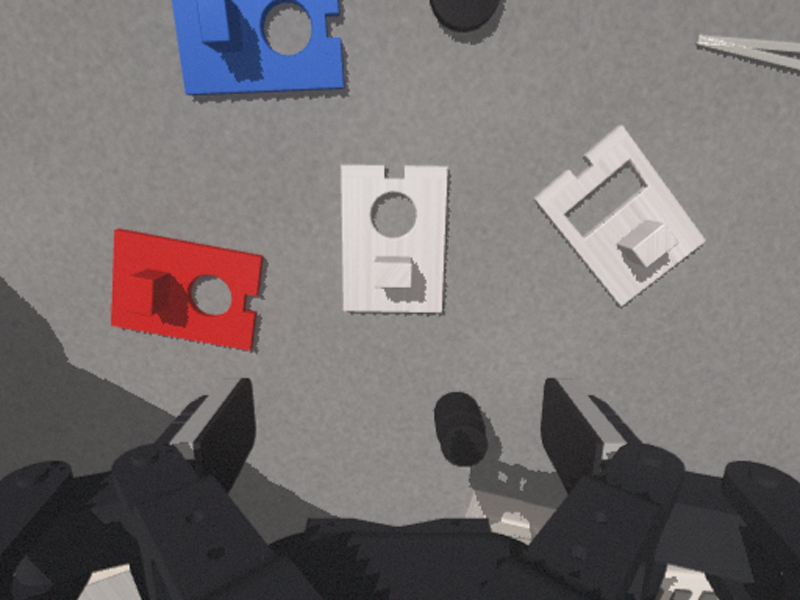

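```bash
python3 - <<'E'
from h import *
r=lambda f,x,y,w,h,k:cv2.resize(cv2.imread(f'pics/{f}.png')[y:y+h,x:x+w],(w*k,h*k),interpolation=cv2.INTER_CUBIC)
A=r('w1',190,95,128,128,4); B=r('w2',212,98,72,110,4)
B=np.vstack([B,np.zeros((72,288,3),np.uint8)])
cv2.imwrite('pics/crop2.png',np.hstack([A,B]))
E
```

```text
(no output)
```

View pics/crop2.png

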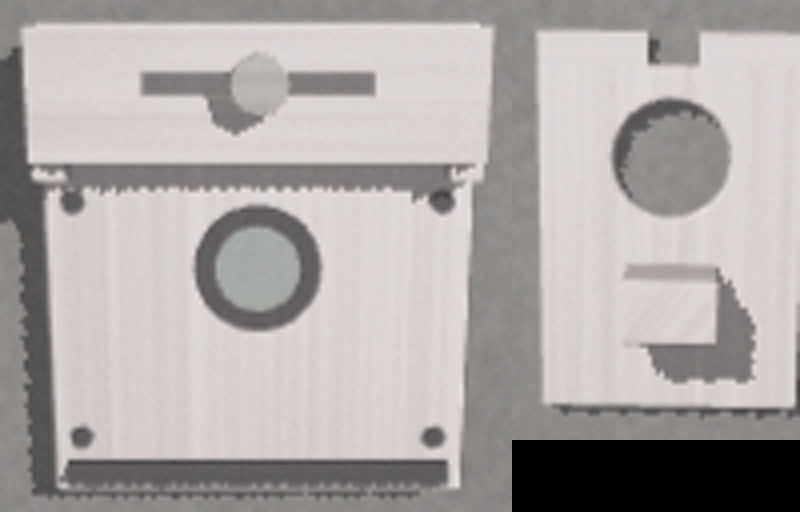

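Crop 2: the stage corners, dark sill (x 68–446, y 461–487) and thumbscrew (260,83) are clear, and so are the carrier's notch (648–700, 31–65), hole and grip block. I'll fit both poses by least squares.

```bash
cat > fit.py <<'E'
from h import *
from scipy.optimize import least_squares
def fit(f,M,P,x0):
    M=np.array(M,float)/1000;P=np.array(P,float)
    W=lambda s:np.c_[M[:,:2]@np.array([[np.cos(s[2]),np.sin(s[2])],[-np.sin(s[2]),np.cos(s[2])]])+s[:2],M[:,2]]
    g=lambda s:(np.array([w2px(f,p) for p in W(s)])-P)
    r=least_squares(lambda s:g(s).ravel(),x0,loss='soft_l1',x_scale=[.01,.01,.1]);print(r.x,np.degrees(r.x[2]));print(g(r.x).round(1).tolist());return r.x
E
python3 - <<'E'
from fit import *
c=lambda L,x,y:[(x+(a+.5)/4-.5,y+(b+.5)/4-.5) for a,b in L]
S=fit('w1',[(74,70,41),(74,-70,41),(34,70,41),(34,-70,41),(-68,65,24),(-68,-65,24)],
 c([(22,27),(493,26),(28,163),(485,163),(68,461),(446,461)],190,95),[.56,.17,2.83])
C=fit('w2',[(60,42,8),(60,8,8),(60,-8,8),(50,8,8),(50,-8,8),(26,0,8),(-60,42,8),(-22,0,38)],
 c([(25,31),(136,32),(188,32),(136,65),(188,65),(159,157),(32,404),(158,311)],212,98),[.465,-.21,1.33])
t=px2w('w1',*c([(260,83)],190,95)[0],.053)
d=t[:2]-S[:2];R=np.array([[np.cos(S[2]),np.sin(S[2])],[-np.sin(S[2]),np.cos(S[2])]])
print('screw in stage',R@d)
np.savez('pose.npz',S=S,C=C,sy=(R@d)[1])
p=S[:2]+R.T@[-.1,0];print(C[:2]+[np.cos(C[2])*-.022,np.sin(C[2])*-.022],p)
for z in (.1,.05): print(solve_ik([*p,z],[np.pi,0,S[2]]),solve_ik([*(S[:2]+R.T@[-.03,0]),z],[np.pi,0,S[2]]))
E
```

```text
[0.55913567 0.17216651 2.82907755] 162.0942033966409
[[-0.3, -0.3], [0.1, -0.0], [-0.1, -0.1], [0.4, -0.1], [-0.5, 0.4], [0.6, 0.3]]
[ 0.46581469 -0.19711887  1.31616656] 75.41078895568636
[[0.1, -0.2], [-0.1, -0.1], [-0.0, 0.1], [-0.1, 0.1], [-0.2, 0.3], [0.4, -3.2], [-0.0, 0.1], [0.0, 0.7]]
screw in stage [ 0.05785276 -0.00087286]
[ 0.46027318 -0.21840952] [0.654292   0.14142122]
[-0.31216863  0.80712864  0.1006504   1.56898061 -0.10436719  0.77074487
  1.09084695] [-0.38067775  0.73713952  0.10418574  1.74821331 -0.11395388  0.66209751
  1.04489122]
[-0.32051277  0.87516734  0.11536875  1.59000385 -0.14021103  0.68453081
  1.12080686] [-0.38578048  0.81250824  0.11296118  1.76947648 -0.15269854  0.56809545
  1.07935941]
```

```bash
cat >> h.py <<'E'
try:
    D=np.load('pose.npz');S=D['S'];C=D['C'];sy=float(D['sy'])
    Rs=np.array([[np.cos(S[2]),-np.sin(S[2])],[np.sin(S[2]),np.cos(S[2])]])
except Exception: pass
ZG=.011
def tcp(x,y,z): # TCP for carrier origin at stage x,y and underside z (mm)
    return [*(S[:2]+Rs@[(x-22)/1000,y/1000]),ZG+z/1000]
def st(p=None): # carrier origin in stage from TCP
    p=get_ee_pos() if p is None else p
    q=Rs.T@(np.array(p[:2])-S[:2])*1000; return np.r_[q+[22,0],(p[2]-ZG)*1000].round(2)
def F(): # wrist force in stage axes
    f=np.array(get_wrist_force()); return np.r_[Rs.T@f[:2],f[2]].round(2)
E
python3 - <<'E'
from h import *
g=C[:2]-.022*np.array([np.cos(C[2]),np.sin(C[2])])
o=[np.pi,0,C[2]]
move_to([*g,.10],o); servo_line([*g,ZG],speed=.08,max_force=15); print(get_ee_pos(),g,F())
command_gripper(.02,60); print(get_width(),get_gripper_force(),get_ee_pos())
servo_line([*g,.13],speed=.12); print(get_width(),F(),get_t())
p=tcp(-48,sy*1000,80); move_to(p,[np.pi,0,S[2]]); hold(.3); print(get_width(),st(),F(),get_t(),get_orientation())
snap('wrist','w3'); snap('scene','sc3')
a=cv2.imread('pics/w3.png');b=cv2.imread('pics/sc3.png')[120:220,230:360]
cv2.imwrite('pics/v3.png',np.hstack([cv2.resize(a,(400,300)),cv2.resize(b,(390,300))]))
E
```

```text
[ 0.460594   -0.21857895  0.01140963] [ 0.46027318 -0.21840952] [ 0.52 -0.78 -0.44]
0.028973377965784558 60.84001064300537 [ 0.46025542 -0.21839002  0.01133116]
0.028938959604523796 [ 0.13  0.31 -3.77] 7.225
0.028964516846017953 [-4.839e+01 -6.000e-02  8.017e+01] [-0.38 -0.51 -2.9 ] 9.0333 [-3.14137906e+00  2.10433661e-04  2.82773922e+00]
```

View pics/v3.png

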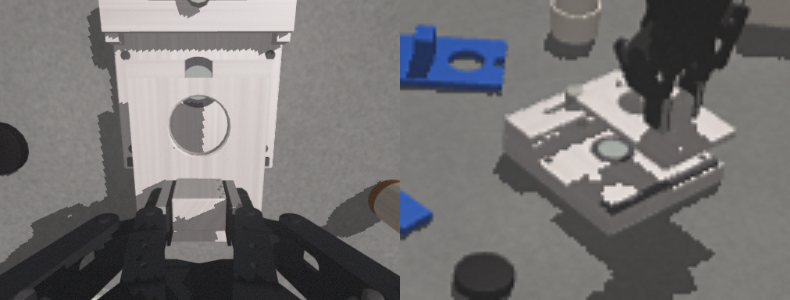

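The carrier is held squarely, with its notch at about (199,72) in the left half. Now I lower it, slide in and feel for the pin.

```bash
python3 - <<'E'
from h import *
n=px2w('w3',199*1.28,78*1.28,.088);print('notch bottom stage',Rs.T@(n[:2]-S[:2])*1000,st())
y=sy*1000
A=[np.pi,0,S[2]]
print(servo_line(tcp(-48,y,26),A,speed=.08,max_force=12),st(),F())
hold(.2);f0=F()
print(servo_line(tcp(-23,y,25.7),A,speed=.04,max_force=8),st(),F()-f0)
for x in (-19,-16,-13,-10,-8,-6,-4.5):
    s=servo_line(tcp(x,y,25.7),A,speed=.02,max_force=12); print(x,s,st(),F()-f0)
    if s or (x<-14 and abs(F()-f0)[0]>4): break
print(get_t()); snap('wrist','w4');snap('scene','sc4')
E
```

```text
notch bottom stage [-0.015467   -1.04448613] [-48.16  -0.54  80.1 ]
True [-46.59  -0.05  24.41] [0.87 0.48 4.75]
True [-26.77  -0.26  24.45] [ 3.07 -1.19  1.8 ]
-19 False [-18.99  -0.77  25.5 ] [-1.47  0.07 -8.49]
-16 False [-15.79  -0.89  25.66] [-1.16 -1.51 -8.83]
-13 False [-12.76  -0.99  25.71] [-0.6   0.03 -8.69]
-10 False [-9.89 -0.89 25.74] [-1.33  0.44 -8.85]
-8 False [-9.58 -0.86 26.08] [-5.74 -1.08 -9.36]
-6 False [-7.87 -0.9  26.16] [-6.24 -0.42 -9.6 ]
-4.5 False [-6.82 -0.88 26.21] [-7.   -0.36 -9.65]
12.8167
```

It's in the notch: free past -21, spring contact at about -10. I push a little further, then lower.

```bash
python3 - <<'E'
from h import *
y=sy*1000;A=[np.pi,0,S[2]]
print(servo_line(tcp(-2,y,25.7),A,speed=.015,max_force=10),st(),F())
for z in (24,22.5,21.5,20.5,19.8):
    s=servo_line(tcp(-2,y,z),A,speed=.02,max_force=12);print(z,s,st(),F())
    if s: break
print(get_t());snap('wrist','w5');snap('scene','sc5')
a=cv2.imread('pics/w5.png');b=cv2.imread('pics/sc5.png')[120:220,230:360]
cv2.imwrite('pics/v5.png',np.hstack([cv2.resize(a,(400,300)),cv2.resize(b,(390,300),interpolation=cv2.INTER_CUBIC)]))
E
```

```text
False [-4.98 -0.87 26.35] [-6.32  0.68 -4.74]
24 False [-5.13 -1.12 24.98] [-6.19  0.51 -2.21]
22.5 False [-5.26 -1.31 23.57] [-6.45  0.46 -1.51]
21.5 False [-5.33 -1.4  22.72] [-5.87  0.21 -0.97]
20.5 False [-5.36 -1.48 21.77] [-6.71  0.46 -1.13]
19.8 False [-5.41 -1.57 21.18] [-6.41 -0.36  0.13]
14.4833
```

View pics/v5.png

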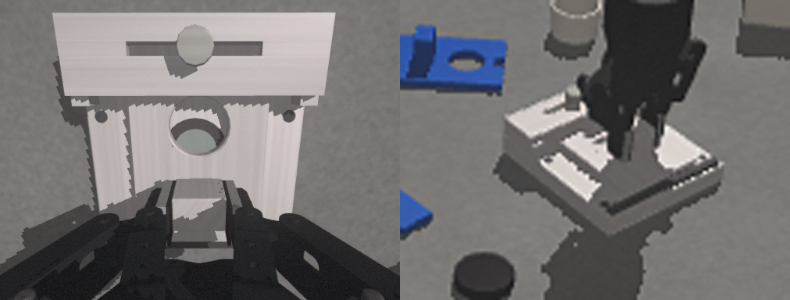

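The carrier is in under the overhang and nearly down. I press on gently until there is firm contact.

```bash
python3 - <<'E'
from h import *
y=sy*1000;A=[np.pi,0,S[2]]
for z in (19,18,17,16,15):
    s=servo_line(tcp(-2,y,z),A,speed=.02,max_force=15);print(z,s,st(),F(),get_orientation())
    if s or F()[2]>15: break
print(get_t())
E
```

```text
19 False [-5.54 -1.56 20.62] [-6.91 -0.12  2.5 ] [3.13902561 0.00630794 2.82796094]
18 False [-5.61 -1.63 20.4 ] [-6.22  0.01  6.37] [3.13886198 0.00645854 2.82806059]
17 False [-5.58 -1.63 20.34] [-4.05  1.29 15.07] [3.13871774 0.00647449 2.82799431]
15.3333
```

```bash
python3 - <<'E'
from h import *
y=sy*1000;A=[np.pi,0,S[2]]
servo_line(tcp(-5,y,18.5),A,speed=.02);print(st(),F())
command_gripper(.06);hold(.3);print(st(),F())
servo_line(tcp(-6,y,130),A,speed=.12)
move_to(tcp(-33,y,270),A);hold(.3)
print(get_t(),F());snap('wrist','w6');snap('scene','sc6')
a=cv2.imread('pics/w6.png')[60:260,150:350];b=cv2.imread('pics/sc6.png')[130:210,250:350]
cv2.imwrite('pics/v6.png',np.hstack([cv2.resize(a,(400,400),interpolation=cv2.INTER_CUBIC),cv2.resize(b,(400,400),interpolation=cv2.INTER_CUBIC)]))
E
```

```text
[-6.68 -1.55 20.36] [-3.16  1.    9.79]
[-4.94 -0.84 18.43] [ 0.72 -0.16  0.64]
18.3667 [-0.28 -0.17 -0.09]
```

View pics/v6.png

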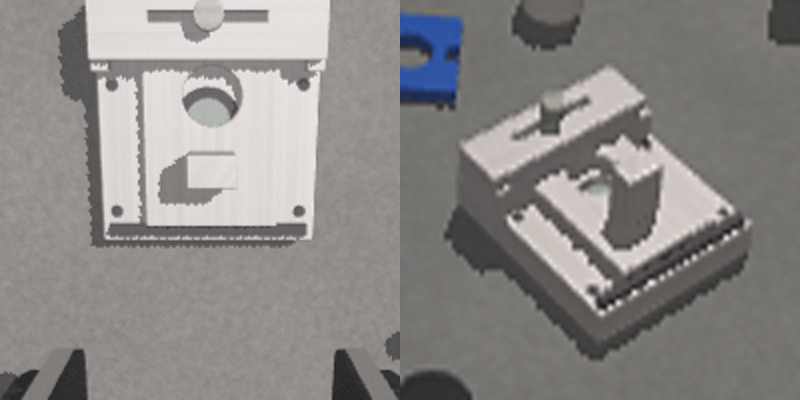

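```bash
python3 - <<'E'
from h import *
for x,z in((-68,28),(-68,24),(-70.5,28),(-68,32)):
    print(x,z,(w2px('w6',[*(S[:2]+Rs@[x/1000,0]),z/1000])-[150,60])*2)
for x,z in((-30,58),): print('block',(w2px('w6',[*(S[:2]+Rs@[x/1000,-.001]),z/1000])-[150,60])*2)
E
```

```text
-68 28 [206.94805568 224.51515527]
-68 24 [206.97025349 223.29784448]
-70.5 28 [206.95241352 228.28169986]
-68 32 [206.92542765 225.75605926]
block [208.39016805 171.20990488]
```

The heel edge (about row 226) and the block top (211,170) match the seated prediction.

```bash
python3 -c "
from plant import *
print(sign_off())"
```

```text
the job is handed in; nothing more can be done
None
```

The dish carrier is in the stage with its notch on the pin, flat on the floor and held against the sill. I let go of it and handed the job in at about 18 s of the 64 s allowed, but `sign_off()` gave no verdict.

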